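# Open the bundle press: catch drawer in, ball coupler unlatched, beam held up

## Task

The herb bundle in the bench press is done pressing. First push the press's catch drawer fully shut, so that bits dropping through the slotted bed are caught. Then pull the red latch grip on the ball coupler sideways, out against its spring to its stop, lift the press beam with it so that the coupler is at least 6 cm above the ball, and finish while still holding the beam up there steadily in the gripper: it has no stay, and a colleague is about to take the bundle out. Do not disturb the two vials.

Things in the scene. Friction and masses are not known exactly. Their poses are not given: they have to be found in the camera images.
- press: grey bench press, 240 mm long (x), 120 mm wide (y), fixed. Origin: centre of its underside, on the bench. +x runs from the ball post (end near the robot) to the beam's hinge (far end), +y to the left, z up. Bed 48 mm high, beech mould cheeks up to 75 mm, level steel beam above them with its top at 123 mm; black hand wheel on the beam, 44 mm across, top at 144 mm, 105 mm behind the latch grip
- drawer_knob (a point): centre of the flat outer face of the black knob (21 mm across) on the catch drawer's steel front; moves with it. The drawer is on the press's -y side: it slides out to -y and is shut by pushing to +y. The front, 138 mm wide, spans 10 to 39 mm above the bench and lies 14 mm behind this point; the knob is 26 mm above the bench. Shut, this point is at x 0.015, y -0.080 of the press
- press_drawer (a joint): how far the catch drawer stands out, m: 0 shut against its stop, up to 0.075 out; it starts partly out. Slides with a friction of about 1.5 N and stays where it is left
- latch_grip (a point): centre of the upright red latch grip on the coupler's roof, moves with latch and beam; 149 mm above the bench when seated. 12 mm thick along the press's y, 26 mm wide along its x. A head 19 mm thick spans 15 to 24 mm above this point; a collar 20 mm thick tops out 19 mm below it, the roof (46 mm square) lies 27 mm below. Beside the grip nothing is higher than 20 mm below this point
- press_latch (a joint): how far the latch is pulled out, m: 0 home (its jaw under the ball, so the beam cannot rise), 0.012 at its stop; it is free of the ball from about 0.006. Pull towards the press's -y (right). The spring takes about 2 N at the start and 8 N at the stop, and pulls the latch back when let go
- press_beam (a joint): angle of the press beam about its hinge, rad: 0 level and seated on the ball, growing as the near end rises, up to 1.0. It falls back when let go. Held at the latch grip it weighs 3 to 6 N
- beam_hinge (a point): middle of the beam's hinge axis, at [0.10, 0, 0.112] of the press; the axis runs along the press's y. The latch grip lies 190 mm from it towards the press's -x and 37 mm above it when seated
- coupler_socket (a point): centre of the ball socket in the coupler at the near end of the beam, moves with the beam; it coincides with the ball's centre when seated
- ball_centre (a point): centre of the steel ball (30 mm across) on top of the tie post, fixed to the press at [-0.09, 0, 0.098]
- vial_black_mid (a point): half-way up the brown glass vial with black cap, 31 mm across, 62 mm high, standing loose on the bench left of or beyond the blue bag sealer; leave it alone
- vial_white_mid (a point): half-way up the brown glass vial with white cap, 26 mm across, 52 mm high, standing loose on the bench left of or beyond the blue bag sealer; leave it alone

How it is judged:
By the outcome, as a careful person would: the job done as asked, in the order asked, and still so for the second after the job is handed in, while the arm keeps its last pose, push and grip.
It also fails if it takes over 48 s, if anything falls off the work surface, if the arm or the gripper's body presses on something with over 40 N, if the wrist force passes 120 N, or if a joint passes its speed limit or range.

## Robot

A 6-joint arm with a two-finger parallel gripper is mounted at the origin on the work surface; the furniture and walls round the work are solid. World frame = base frame: x ahead of the robot, y to its left, z up, the work surface at z = 0. Lengths are in m, angles in rad, forces in N, time in s.
With the tool pointing down it reaches from about 0.35 to 0.975 m from the base axis. Payload 4.9 kg.
Tool frame: the origin (TCP) lies on the centre line of the jaws, within the pads' length; the fingertips stand 14 mm ahead of it and the grasp point (between the pads) lies 5 mm behind it (manip.nose_length is the distance from the TCP to the fingertips, in m); z points along the fingers, y is the line along which they close (so a half turn about z gives the same grasp; the last joint's range is limited). The gripper opens to 85 mm and grips with 20 to 120 N. Pads are 22 mm wide; open, the fingers measure 114 mm over their backs; the gripper's body (76 mm by 85 mm) begins 54 mm behind the grasp point. The pads swing forward as they close: fully open they stand 13 mm farther back than shut.
Start: joints at [-1.294, 0.053, 1.613, -0, 1.476, -0.119], TCP at [0.241, -0.577, 0.245] pointing down, gripper open.
Joint ranges: [-3.01, 3.01], [-1.01, 2.22], [0.06, 2.58], [-1.02, 4.17], [0.09, 2.62], [-3.14, 3.14]. Speed limits (rad/s): [2.57, 2.57, 3.14, 3.14, 3.14, 3.14].

## Interface

Orientations are given as a unit quaternion [w, x, y, z].
In Python, from plant import manip, imaging gives the robot as it stands.
- The arm moves only by the tool play_rows, never from a script. Its argument "commands" is a list of rows, each a list of 6 numbers: the shift along the tool's x, y, z in mm, then the turn, a rotation vector about the tool's x, y, z in degrees. A call has 1 to 5 rows; each row shifts and turns the commanded pose from where the row before left it, along the tool's axes as they then stand; what a row does not reach is not made up. A row lasts 1/12 s, in which the tool goes at most 41.7 mm and 7.16 degrees, less where a joint would pass 70% of its speed; a pose out of reach is approached as far as the arm can. A call is refused whole if a number of a shift passes 41.7 or a number of a turn 7.16, either way. A call with a gripper value outside its range is refused whole. "hand" is the finger opening in mm, from 0 to 85.4, set as the call begins (left out, the last holds). The fingers move at their own pace and stop on an object; the grip force is fixed at half the most. Time passes only in rows, so rows that do not move let the fingers close. It gives the time, the measured TCP pose, the force, the opening and the grip force at its end, in the units of the state.
- manip.state(): the state, without advancing time (a new reading comes with each control period).
- imaging.grab_frame(name): name is "side" or "top"; returns a dict with "image" (480x640x3 uint8, red, green, blue), "fx", "fy", "cx", "cy" (pixels), "R" (3x3) and "t" (3): a world point X has camera coordinates R X + t. Camera axes: x right, y down, z forward; pixel columns grow to the right and rows downward; lengths in m; the calibration is good to about 2 mm. A picture is of the moment at which its call begins. There is no depth.
- manip.job_done(): hands the job in; it is judged then, once.
The state is a dict: "time": time; "joint_pos": joint angles; "joint_vel": joint speeds; "joint_efforts": joint torques, N m; "tool_pos": TCP position; "tool_rot": TCP orientation; "contact_force": force on the tool from outside, world axes, zero at the start; "ft_torque": the same for the moment, N m; "gripper_width": opening from 0.0 (shut) to 1.0 (fully open); "grasp_force": force on a finger pad.
Only numpy, scipy, OpenCV 4.12 (cv2) and the standard library are available. Lean on these libraries where they do the work, as an engineer would, in place of code of your own. Each camera call takes 0.05 s, during which the arm holds its last target. There are 200 camera calls.

## Working session

There is one attempt and no reset: what is moved stays moved. The work goes in short steps, Python scripts to look and compute and a tool call to move; the robot and the scene stay as the last step left them, time stands still between calls to the robot, and variables do not carry over. Pictures are saved under pics/ and viewed, at most 10 in all, crops included, and the job is handed in when it is done.

Besides the shell and the picture viewer there is one more tool, called after "Emit:" as name(argument=value, ...), one argument or row to a line, values as JSON. play_rows: Moves the arm, as the interface text tells. Its arguments: {"type":"object","properties":{"commands":{"type":"array","items":{"type":"array","items":{"type":"number"}}},"hand":{"type":"number"}},"required":["commands"]}

```bash
mkdir -p pics; ls; python3 - <<'E'
from plant import manip, imaging
import cv2
for n in("side","top"):
    f=imaging.grab_frame(n); cv2.imwrite(f"pics/{n}0.png",f["image"][...,::-1])
    print(n,f["fx"],f["cx"],f["cy"],f["R"],f["t"])
s=manip.state(); print(s)
E
```

```text
pics
side 462.70687025823577 318.78848318225505 231.44915481755174 [[-0.91621374 -0.40064547 -0.0059659 ]
 [-0.22540025  0.5276509  -0.81901115]
 [ 0.33128102 -0.74904455 -0.57374659]] [0.47077288 0.24296975 0.67824002]
top 537.5365280549147 322.67452324401495 239.1202052353441 [[ 0.02553518 -0.99962613 -0.00977471]
 [-0.9903591  -0.02396434 -0.13643517]
 [ 0.13614992  0.01316437 -0.99060078]] [-0.06035482  0.56220265  0.90860751]
{'time': 0.1, 'joint_pos': array([-1.29398063e+00,  5.33014245e-02,  1.61417708e+00, -3.27887330e-05,
        1.47601815e+00, -1.18971347e-01]), 'joint_vel': array([ 0.00171571,  0.00026672, -0.00274349, -0.0003081 ,  0.0001719 ,
        0.00165848]), 'joint_efforts': array([ 1.39667554e-04, -3.94906640e+01, -3.71363282e+01, -1.22014944e-04,
        3.92747606e-03, -1.84707631e-05]), 'tool_pos': array([ 0.24081602, -0.57614505,  0.2441672 ]), 'tool_rot': array([-9.47748925e-04,  9.80482143e-01,  1.96605849e-01, -9.13243511e-05]), 'contact_force': array([-0.36520788,  0.82812709, -0.33317525]), 'ft_torque': array([-0.03861196,  0.00358162, -0.04916866]), 'grasp_force': 0.0, 'gripper_width': 0.9986713896703606}
```

View pics/side0.png

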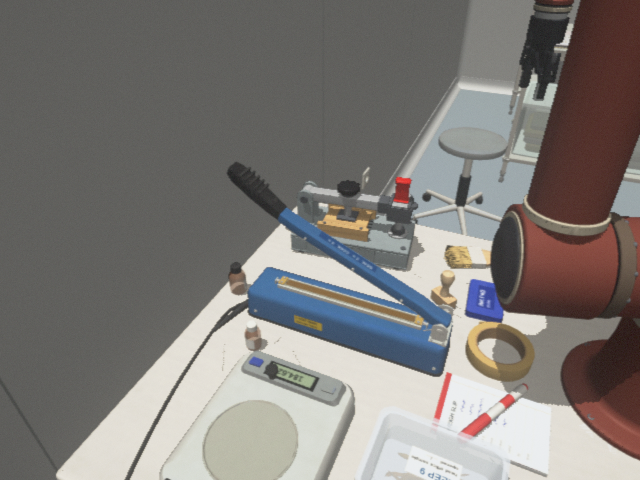

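View pics/top0.png

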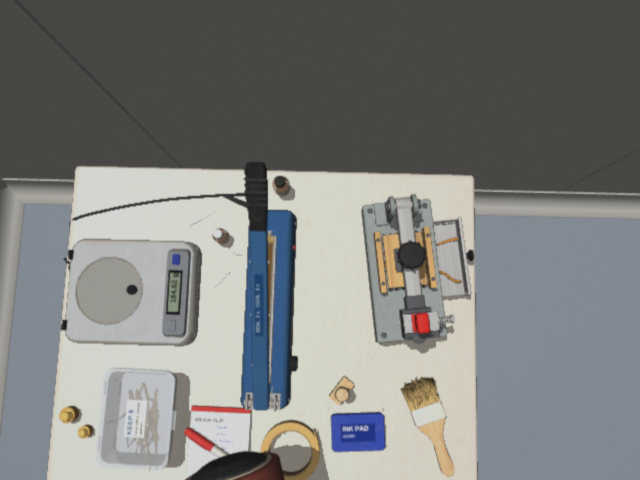

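The top view shows the press at about (405,270), its drawer out to the right with the knob at (471,256), the red grip at (422,322) and the wheel at (411,255). The side view shows the grip at (402,190). The vials are at (281,185) and (220,236) in the top view, well to the left.

```bash
cat > h.py <<'E'
import numpy as np, cv2
from plant import manip, imaging
def ray(f,u,v):
    d=np.linalg.solve(f["R"],[(u-f["cx"])/f["fx"],(v-f["cy"])/f["fy"],1]); return -np.array(f["R"]).T@f["t"],d
def onz(f,u,v,z):
    o,d=ray(f,u,v); return o+d*(z-o[2])/d[2]
def cross(f1,p1,f2,p2):
    A=[];b=[]
    for f,p in((f1,p1),(f2,p2)):
        o,d=ray(f,*p); d/=np.linalg.norm(d); P=np.eye(3)-np.outer(d,d); A.append(P); b.append(P@o)
    return np.linalg.lstsq(np.vstack(A),np.hstack(b),rcond=None)[0]
def proj(f,X):
    c=np.array(f["R"])@X+f["t"]; return c[0]/c[2]*f["fx"]+f["cx"],c[1]/c[2]*f["fy"]+f["cy"]
def red(f,box):
    u0,v0,u1,v1=box; im=f["image"][v0:v1,u0:u1].astype(int)
    m=((im[...,0]>120)&(im[...,1]<60)&(im[...,2]<60)).astype(np.uint8)
    n,l,s,c=cv2.connectedComponentsWithStats(m); i=1+np.argmax(s[1:,4])
    return c[i]+[u0,v0], s[i]+[u0,v0,0,0,0], cv2.minAreaRect(np.argwhere(l==i)[:,::-1].astype(np.float32)+np.float32([u0,v0]))
def dark(f,box,t=45):
    u0,v0,u1,v1=box; im=f["image"][v0:v1,u0:u1].max(2)
    n,l,s,c=cv2.connectedComponentsWithStats((im<t).astype(np.uint8)); i=1+np.argmax(s[1:,4])
    return c[i]+[u0,v0], s[i]+[u0,v0,0,0,0]
E
python3 - <<'E'
from h import *
t=imaging.grab_frame("top"); s=imaging.grab_frame("side")
r1=red(t,(390,300,450,345)); r2=red(s,(380,170,420,210)); print(r1,r2)
print("grip",cross(t,r1[0],s,r2[0]))
w=dark(t,(390,235,432,275)); print("wheel",w,onz(t,*w[0],.142))
k=dark(t,(463,245,480,268)); print("knob",k,onz(t,*k[0],.026))
# press corners bed
for p in [(376,342),(363,207),(444,335)]: print(onz(t,*p,.01))
c=np.vstack([cv2.resize(t["image"][180:360,340:490],None,fx=4,fy=4)[:600] ])
print(c.shape)
a=cv2.resize(t["image"][185:355,350:485],(470,592),interpolation=cv2.INTER_CUBIC)
b=cv2.resize(s["image"][165:275,280:430],(330,242),interpolation=cv2.INTER_CUBIC)
o=np.zeros((592,800,3),np.uint8); o[:,:470]=a; o[:242,470:]=b
cv2.imwrite("pics/c1.png",o[...,::-1])
E
```

```text
(array([421.32377049, 323.20491803]), array([413, 313,  17,  21, 244]), ((420.6585388183594, 322.92681884765625), (20.098541259765625, 15.23955249786377), 83.6598129272461)) (array([401.248, 195.576]), array([394, 189,  14,  13, 125]), ((401.2432556152344, 195.04052734375), (13.31631851196289, 10.850333213806152), 9.462322235107422))
grip [ 0.42514803 -0.20291095  0.13351067]
wheel (array([402.27777778, 259.16666667]), array([397, 245,  15,  24,  54])) [ 0.5207824 -0.1723969  0.142    ]
knob (array([470.05714286, 255.28571429]), array([468, 251,   5,   9,  35])) [ 0.54261939 -0.3080739   0.026     ]
[ 0.38632786 -0.14482487  0.01      ]
[ 0.62845028 -0.11817107  0.01      ]
[ 0.40162131 -0.26469412  0.01      ]
(600, 600, 3)
```

View pics/c1.png

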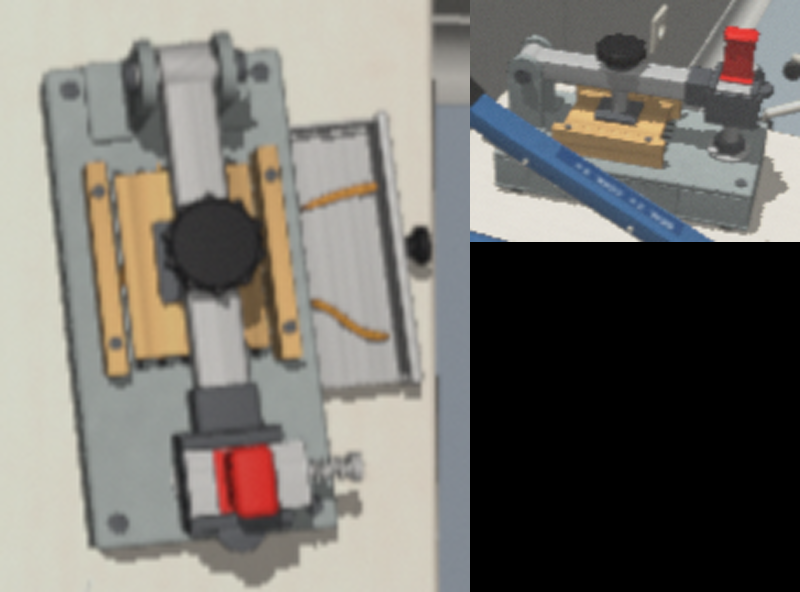

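The crop shows the four bed corners at (45,75), (275,52), (93,545) and (335,525), the wheel centre at (215,245), the grip head at (254,481) and the knob's outer face at (431,246). The drawer is clearly out. Next I fit the press pose.

```bash
python3 - <<'E'
from h import *
from scipy.optimize import least_squares
t=imaging.grab_frame("top"); s=imaging.grab_frame("side")
P=lambda u,v:(350+u/3.4815-.4,185+v/3.4815-.4)
pts=[((45,75),(.12,.06,.048)),((275,52),(.12,-.06,.048)),((93,545),(-.12,.06,.048)),((335,525),(-.12,-.06,.048)),((215,245),(.015,0,.144)),((254,481),(-.09,0,.173))]
for p,m in pts: print(m,onz(t,*P(*p),m[2]))
T=lambda q,m:(q[0]+np.cos(q[2])*m[0]-np.sin(q[2])*m[1],q[1]+np.sin(q[2])*m[0]+np.cos(q[2])*m[1])
res=lambda q:np.concatenate([np.array(T(q,m))-onz(t,*P(*p),m[2])[:2] for p,m in pts])
r=least_squares(res,[.5,-.19,0],loss="soft_l1",f_scale=.003); q=r.x
print(q,np.degrees(q[2])); print((res(q)*1000).round(1))
k=onz(t,*P(431,246),.026); c,sn=np.cos(q[2]),np.sin(q[2]); d=k[:2]-q[:2]
print("knob",k,"press frame",c*d[0]+sn*d[1],-sn*d[0]+c*d[1], "shut at",T(q,(.015,-.08)))
g=np.array([*T(q,(-.09,0)),.149]);print("grip",g)
g[2]=.168
print("side proj grip",proj(s,g),"measured grip 740/470 crop", (280+(740-470)/2.2,165+38/2.2))
E
```

```text
(0.12, 0.06, 0.048) [ 0.62234031 -0.11498055  0.048     ]
(0.12, -0.06, 0.048) [ 0.63689488 -0.23079425  0.048     ]
(-0.12, 0.06, 0.048) [ 0.38967347 -0.14195499  0.048     ]
(-0.12, -0.06, 0.048) [ 0.40233472 -0.25968024  0.048     ]
(0.015, 0, 0.144) [ 0.52746929 -0.1861713   0.144     ]
(-0.09, 0, 0.173) [ 0.4241565  -0.19852348  0.173     ]
[ 0.51288775 -0.187218    0.11929721] 6.835226540861195
[ 2.6  1.6  2.3 -1.7 -3.1  0.  -1.5 -1.4  0.3  0.7 -0.6  0.6]
knob [ 0.54281123 -0.31397634  0.026     ] press frame 0.014624725072837876 -0.1294187266912278 shut at (np.float64(0.5373022972644087), np.float64(-0.26486418948746315))
grip [ 0.42352743 -0.1979293   0.149     ]
side proj grip (np.float64(404.39013130125596), np.float64(181.20035532105618)) measured grip 740/470 crop (402.72727272727275, 182.27272727272728)
```

Emit:
play_rows(
  commands=[
    [0,0,0,0,0,5.3],
    [0,0,0,0,0,5.3],
    [0,0,0,0,0,5.3],
    [0,0,0,0,0,0],
    [0,0,0,0,0,0],
  ],
  hand=0,
)

```text
time: 0.72
tool_pos: [0.2409, -0.5766, 0.2452]
tool_rot: [-0.0, 0.998, 0.06, -0.0]
contact_force: [0.5, 0.2, 0.1]
gripper_width: 0.299
grasp_force: 0.0
```

```bash
cat > st.py <<'E'
from h import *
from scipy.spatial.transform import Rotation as Ro
import sys
s=manip.state(); q=s["tool_rot"]; R=Ro.from_quat([*q[1:],q[0]]).as_matrix(); p=s["tool_pos"]
c,sn=np.cos(.1193),np.sin(.1193); B=np.array([[c,-sn,0],[sn,c,0],[0,0,1]]); o=[.5129,-.1872,0]
print("t",s["time"],"pos",p.round(4),"press",(B.T@(p-o)).round(4),"yaw",np.degrees(np.arctan2(R[1,0],R[0,0])),"z",R[:,2].round(4),"F",(B.T@s["contact_force"]).round(2),"w",s["gripper_width"],s["grasp_force"],"J",s["joint_pos"].round(2))
if len(sys.argv)>3:
    g=B@np.array([float(a) for a in sys.argv[1:4]])+o
    print("tool shift mm",(R.T@(g-p)*1000).round(1))
E
python3 st.py .015 -.165 .245
```

```text
t 0.7167 pos [ 0.2409 -0.5766  0.2452] press [-0.3164 -0.3543  0.2452] yaw 6.909040041001591 z [-0.e+00  1.e-04 -1.e+00] F [0.48 0.18 0.09] w 0.29937539504728167 0.0 J [-1.29  0.05  1.61  0.    1.48  0.16]
tool shift mm [ 3.316e+02 -1.889e+02  3.000e-01]
```

Emit:
play_rows(
  commands=[
    [33,-19,0,0,0,0],
    [33,-19,0,0,0,0],
    [33,-19,0,0,0,0],
    [33,-19,0,0,0,0],
    [33,-19,0,0,0,0],
  ],
)

```text
time: 1.13
tool_pos: [0.3947, -0.4617, 0.2454]
tool_rot: [0.0, 0.998, 0.06, 0.0]
contact_force: [0.9, -0.8, 0.3]
gripper_width: -0.001
grasp_force: 0.0
```

Emit:
play_rows(
  commands=[
    [33,-19,0,0,0,0],
    [33,-19,0,0,0,0],
    [33,-19,0,0,0,0],
    [33,-19,0,0,0,0],
    [33,-19,0,0,0,0],
  ],
)

```text
time: 1.55
tool_pos: [0.5476, -0.3477, 0.2454]
tool_rot: [0.0, 0.998, 0.06, 0.0]
contact_force: [0.0, -0.7, -0.1]
gripper_width: -0.002
grasp_force: 0.0
```

Emit:
play_rows(
  commands=[
    [0,0,35,0,0,0],
    [0,0,35,0,0,0],
    [0,0,35,0,0,0],
    [0,0,30,0,0,0],
    [0,0,0,0,0,0],
  ],
)

```text
time: 1.97
tool_pos: [0.5422, -0.3456, 0.1018]
tool_rot: [-0.005, 0.998, 0.06, -0.005]
contact_force: [-1.2, 0.9, -0.7]
gripper_width: 0.0
grasp_force: 0.0
```

```bash
python3 st.py .015 -.165 .028
```

```text
t 1.9667 pos [ 0.5422 -0.3456  0.1018] press [ 0.0103 -0.1607  0.1018] yaw 6.908038718523659 z [-0.011   0.0089 -0.9999] F [-1.09  1.   -0.71] w 0.0003405476514785685 0.0 J [-0.68  0.23  1.67 -0.    1.26  0.77]
tool shift mm [ 5.5  5.  73.7]
```

Emit:
play_rows(
  commands=[
    [0,0,20,0,0,0],
    [0,0,20,0,0,0],
    [0,0,15,0,0,0],
    [0,0,0,0,0,0],
    [0,0,0,0,0,0],
  ],
)

```text
time: 2.38
tool_pos: [0.5461, -0.3491, 0.0555]
tool_rot: [-0.0, 0.998, 0.059, -0.0]
contact_force: [-0.3, 0.1, 0.5]
gripper_width: 0.002
grasp_force: 0.0
```

```bash
python3 st.py .015 -.165 .028
```

```text
t 2.3833 pos [ 0.5461 -0.3491  0.0555] press [ 0.0137 -0.1647  0.0555] yaw 6.802780200072781 z [-5.e-04  5.e-04 -1.e+00] F [-0.24  0.14  0.47] w 0.0019803017563406787 0.0 J [-0.68  0.29  1.69  0.    1.17  0.77]
tool shift mm [ 1.3  0.3 27.5]
```

Emit:
play_rows(
  commands=[
    [1,0,10,0,0,0],
    [0,0,10,0,0,0],
    [0,0,7,0,0,0],
    [0,0,0,0,0,0],
    [0,-4,0,0,0,0],
  ],
)

```text
time: 2.8
tool_pos: [0.5464, -0.3451, 0.0276]
tool_rot: [-0.0, 0.998, 0.059, -0.0]
contact_force: [-0.3, -0.6, -0.5]
gripper_width: -0.002
grasp_force: 0.0
```

Emit:
play_rows(
  commands=[
    [0,-8,0,0,0,0],
    [0,-8,0,0,0,0],
    [0,-8,0,0,0,0],
    [0,-8,0,0,0,0],
    [0,-8,0,0,0,0],
  ],
)

```text
time: 3.22
tool_pos: [0.5421, -0.3046, 0.0288]
tool_rot: [0.0, 0.998, 0.059, 0.0]
contact_force: [0.4, -2.1, 0.8]
gripper_width: -0.001
grasp_force: 0.9
```

```bash
python3 st.py .015 -.095 .028
```

```text
t 3.2167 pos [ 0.5421 -0.3046  0.0288] press [ 0.015  -0.12    0.0288] yaw 6.799752591353217 z [ 6.e-04 -9.e-04 -1.e+00] F [ 0.13 -2.15  0.8 ] w -0.00084171384335731 0.9439574013379115 J [-0.63  0.27  1.76 -0.    1.11  0.82]
tool shift mm [ -0.  -25.    0.7]
```

Pushing, at about 2 N. I'll go on in small steps until it hits the stop.

Emit:
play_rows(
  commands=[
    [0,-5,0,0,0,0],
    [0,-5,0,0,0,0],
    [0,-4,0,0,0,0],
    [0,-3,0,0,0,0],
    [0,0,0,0,0,0],
  ],
)

```text
time: 3.63
tool_pos: [0.54, -0.2877, 0.0283]
tool_rot: [-0.0, 0.998, 0.059, 0.0]
contact_force: [-0.8, -0.3, 0.0]
gripper_width: 0.001
grasp_force: 0.0
```

Emit:
play_rows(
  commands=[
    [0,-2,0,0,0,0],
    [0,-2,0,0,0,0],
    [0,-1,0,0,0,0],
    [0,-1,0,0,0,0],
    [0,0,0,0,0,0],
  ],
)

```text
time: 4.05
tool_pos: [0.5393, -0.2823, 0.0283]
tool_rot: [-0.0, 0.998, 0.059, -0.0]
contact_force: [-0.0, -1.7, 0.9]
gripper_width: -0.002
grasp_force: 0.4
```

```bash
python3 st.py .015 -.095 .028
```

```text
t 4.05 pos [ 0.5393 -0.2823  0.0283] press [ 0.0149 -0.0976  0.0283] yaw 6.773009658919876 z [-0.e+00  2.e-04 -1.e+00] F [-0.21 -1.65  0.88] w -0.0022836213259139677 0.42495091773389504 J [-0.6   0.24  1.79  0.    1.11  0.85]
tool shift mm [ 0.1 -2.6  0.3]
```

Emit:
play_rows(
  commands=[
    [0,-1,0,0,0,0],
    [0,-1,0,0,0,0],
    [0,-1,0,0,0,0],
    [0,-1,0,0,0,0],
    [0,0,0,0,0,0],
  ],
)

```text
time: 4.47
tool_pos: [0.539, -0.2796, 0.0284]
tool_rot: [0.002, 0.998, 0.059, 0.0]
contact_force: [0.8, -6.4, -2.8]
gripper_width: 0.002
grasp_force: 3.1
```

Emit:
play_rows(
  commands=[
    [0,-1,0,0,0,0],
    [0,-1,0,0,0,0],
    [0,-1,0,0,0,0],
    [0,0,0,0,0,0],
  ],
)

```text
time: 4.8
tool_pos: [0.539, -0.2795, 0.0285]
tool_rot: [0.005, 0.998, 0.059, 0.001]
contact_force: [2.3, -15.4, -7.3]
gripper_width: -0.001
grasp_force: 7.6
```

At the stop: 15 N with no further motion. I'll back off and rise.

Emit:
play_rows(
  commands=[
    [0,5,0,0,0,0],
    [0,15,0,0,0,0],
    [0,15,0,0,0,0],
    [0,10,0,0,0,0],
    [0,0,0,0,0,0],
  ],
)

```text
time: 5.22
tool_pos: [0.5443, -0.3226, 0.0287]
tool_rot: [0.0, 0.998, 0.058, 0.0]
contact_force: [0.3, -0.1, 1.1]
gripper_width: 0.002
grasp_force: 0.0
```

Emit:
play_rows(
  commands=[
    [0,0,-30,0,0,0],
    [0,0,-40,0,0,0],
    [0,0,-40,0,0,0],
    [0,0,-40,0,0,0],
    [0,0,-40,0,0,0],
  ],
)

```text
time: 5.63
tool_pos: [0.5435, -0.3197, 0.22]
tool_rot: [-0.001, 0.998, 0.059, -0.0]
contact_force: [0.3, -0.5, -0.9]
gripper_width: 0.0
grasp_force: 0.0
```

Emit:
play_rows(
  commands=[
    [0,0,-30,0,0,0],
    [-10,0,0,0,0,0],
    [-20,0,0,0,0,0],
    [0,0,0,0,0,0],
    [0,0,0,0,0,0],
  ],
  hand=60,
)

```text
time: 6.05
tool_pos: [0.5135, -0.3235, 0.2479]
tool_rot: [-0.0, 0.998, 0.059, -0.0]
contact_force: [0.5, -0.1, 0.2]
gripper_width: 0.697
grasp_force: 0.0
```

```bash
python3 st.py -.09 0 .22; python3 - <<'E'
from h import *
t=imaging.grab_frame("top"); s=imaging.grab_frame("side")
a=cv2.resize(t["image"][185:355,350:485],(470,592),interpolation=cv2.INTER_CUBIC)
b=cv2.resize(s["image"][100:275,280:430],(330,385),interpolation=cv2.INTER_CUBIC)
o=np.zeros((592,800,3),np.uint8); o[:,:470]=a; o[:385,470:]=b
cv2.imwrite("pics/c2.png",o[...,::-1])
E
```

```text
t 6.05 pos [ 0.5135 -0.3235  0.2479] press [-0.0157 -0.1354  0.2479] yaw 6.731099021889499 z [-1.e-04  8.e-04 -1.e+00] F [ 0.46 -0.2   0.22] w 0.6967175417538394 0.0 J [-0.69  0.01  1.65  0.    1.48  0.77]
tool shift mm [ -74.6 -135.3   28.1]
```

View pics/c2.png

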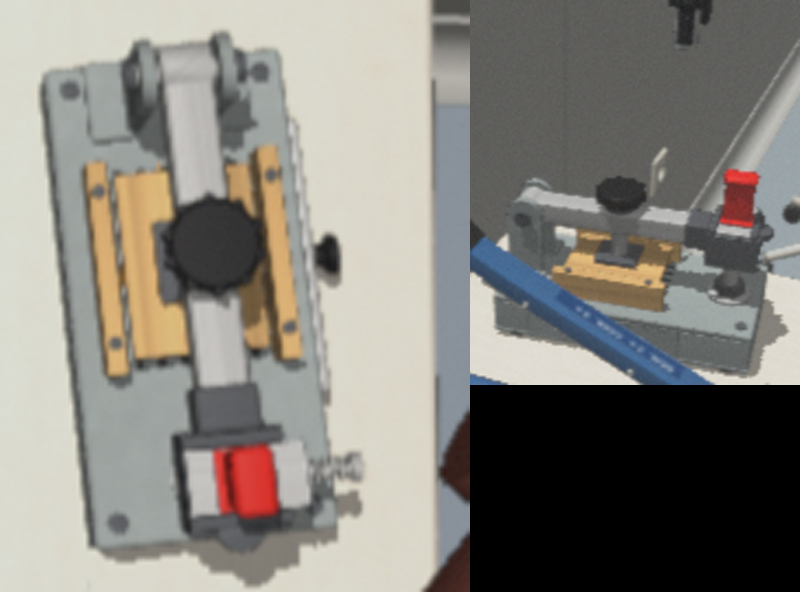

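The drawer is shut: its front lies against the bed edge at crop (312,250), the knob is at (340,254). Now to above the grip.

Emit:
play_rows(
  commands=[
    [-18,-34,0,0,0,0],
    [-19,-34,0,0,0,0],
    [-19,-34,0,0,0,0],
    [-18.5,-33,0,0,0,0],
    [0,0,0,0,0,0],
  ],
)

```text
time: 6.57
tool_pos: [0.4212, -0.1938, 0.2463]
tool_rot: [-0.002, 0.998, 0.061, -0.001]
contact_force: [0.7, -0.5, -1.0]
gripper_width: 0.703
grasp_force: 0.0
```

Emit:
play_rows(
  commands=[
    [0,0,10,0,0,0],
    [0,0,15,0,0,0],
    [0,0,0,0,0,0],
    [0,0,0,0,0,0],
  ],
)

```text
time: 6.9
tool_pos: [0.4241, -0.1986, 0.2219]
tool_rot: [-0.001, 0.998, 0.059, -0.001]
contact_force: [0.3, -0.4, -0.1]
gripper_width: 0.699
grasp_force: 0.0
```

```bash
python3 st.py -.09 0 .147; python3 - <<'E'
from h import *
t=imaging.grab_frame("top"); s=imaging.grab_frame("side")
a=cv2.resize(t["image"][250:370,340:485],(400,331),interpolation=cv2.INTER_CUBIC)
b=cv2.resize(s["image"][80:230,330:480],(400,400),interpolation=cv2.INTER_CUBIC)
o=np.zeros((400,800,3),np.uint8); o[:331,:400]=a; o[:,400:]=b
cv2.imwrite("pics/c3.png",o[...,::-1])
E
```

```text
t 6.9 pos [ 0.4241 -0.1986  0.2219] press [-0.0895 -0.0007  0.2219] yaw 6.764708186710129 z [-0.0024  0.0016 -1.    ] F [ 0.21 -0.43 -0.14] w 0.6990847492982256 0.0 J [-0.6  -0.32  1.99 -0.    1.48  0.86]
tool shift mm [-0.3 -0.6 74.9]
```

View pics/c3.png

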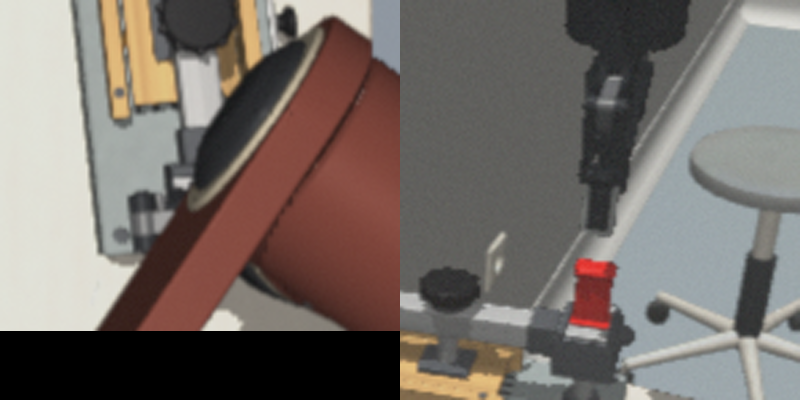

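The side view shows the fingers at (600,225), directly above the red grip at (594,295). The arm hides the grip in the top view. Descending.

Emit:
play_rows(
  commands=[
    [0,0,12,0,0,0],
    [0,0,16,0,0,0],
    [0,0,16,0,0,0],
    [0,0,12,0,0,0],
    [0,0,6,0,0,0],
  ],
)

```text
time: 7.42
tool_pos: [0.4233, -0.198, 0.159]
tool_rot: [-0.001, 0.998, 0.059, -0.001]
contact_force: [0.2, 0.2, -0.6]
gripper_width: 0.705
grasp_force: 0.0
```

Emit:
play_rows(
  commands=[
    [0,0,5,0,0,0],
    [0,0,5,0,0,0],
    [0,0,3,0,0,0],
    [0,0,0,0,0,0],
    [0,0,0,0,0,0],
  ],
)

```text
time: 7.83
tool_pos: [0.4243, -0.1986, 0.1487]
tool_rot: [0.0, 0.998, 0.059, 0.0]
contact_force: [0.1, 0.2, 0.1]
gripper_width: 0.704
grasp_force: 0.0
```

```bash
python3 st.py -.09 0 .147
```

```text
t 7.8333 pos [ 0.4243 -0.1986  0.1487] press [-0.0893 -0.0007  0.1487] yaw 6.776706927802607 z [ 6.e-04 -4.e-04 -1.e+00] F [0.1  0.15 0.06] w 0.7043017424404673 0.0 J [-0.6  -0.26  2.06  0.    1.33  0.86]
tool shift mm [-0.7 -0.7  1.7]
```

Emit:
play_rows(
  commands=[
    [0,0,1.5,0,0,0],
    [0,0,0,0,0,0],
    [0,0,0,0,0,0],
    [0,0,0,0,0,0],
    [0,0,0,0,0,0],
  ],
  hand=0,
)

```text
time: 8.25
tool_pos: [0.4243, -0.1993, 0.1473]
tool_rot: [0.001, 0.998, 0.059, 0.0]
contact_force: [0.2, -4.4, -0.8]
gripper_width: 0.214
grasp_force: 58.5
```

Emit:
play_rows(
  commands=[
    [0,0,0,0,0,0],
    [0,0,0,0,0,0],
    [0,0,0,0,0,0],
    [0,0,0,0,0,0],
    [0,0,0,0,0,0],
  ],
)

```text
time: 8.67
tool_pos: [0.4244, -0.1993, 0.1474]
tool_rot: [0.001, 0.998, 0.059, 0.0]
contact_force: [0.2, -5.6, 0.3]
gripper_width: 0.217
grasp_force: 58.5
```

```bash
python3 st.py -.09 0 .147
```

```text
t 8.6667 pos [ 0.4244 -0.1993  0.1474] press [-0.0894 -0.0015  0.1474] yaw 6.771097126490102 z [ 9.0e-04 -2.2e-03 -1.0e+00] F [-0.43 -5.61  0.32] w 0.2170353585171546 58.536710143089294 J [-0.6  -0.25  2.06 -0.    1.33  0.86]
tool shift mm [-0.6 -1.5  0.3]
```

The opening is 18.5 mm, so the pads are on the 19 mm head instead of the 12 mm grip. I'll reopen, go a little lower and close again, 1 mm further to the right.

Emit:
play_rows(
  commands=[
    [0,0,0,0,0,0],
    [0,0,0,0,0,0],
    [0,0,0,0,0,0],
    [-0.5,1,1.3,0,0,0],
    [0,0,1.3,0,0,0],
  ],
  hand=40,
)

```text
time: 9.08
tool_pos: [0.4237, -0.1993, 0.144]
tool_rot: [-0.0, 0.998, 0.059, -0.0]
contact_force: [0.1, 0.3, 0.2]
gripper_width: 0.469
grasp_force: 0.0
```

Emit:
play_rows(
  commands=[
    [0,0,0,0,0,0],
    [0,0,0,0,0,0],
    [0,0,0,0,0,0],
    [0,0,0,0,0,0],
    [0,0,0,0,0,0],
  ],
  hand=0,
)

```text
time: 9.5
tool_pos: [0.4236, -0.1996, 0.1441]
tool_rot: [0.0, 0.998, 0.059, -0.0]
contact_force: [-1.0, -1.5, -0.9]
gripper_width: 0.204
grasp_force: 63.0
```

```bash
python3 st.py -.09 0 .144; python3 - <<'E'
from h import *
s=imaging.grab_frame("side")
b=cv2.resize(s["image"][130:230,350:450],(600,600),interpolation=cv2.INTER_CUBIC)
cv2.imwrite("pics/c4.png",b[...,::-1])
E
```

```text
t 9.5 pos [ 0.4236 -0.1996  0.1441] press [-0.0901 -0.0017  0.1441] yaw 6.77877729546868 z [-3.e-04 -3.e-04 -1.e+00] F [-1.15 -1.35 -0.88] w 0.20435736623103928 62.987982845515944 J [-0.6  -0.25  2.07 -0.    1.32  0.85]
tool shift mm [ 0.1 -1.7  0.1]
```

View pics/c4.png

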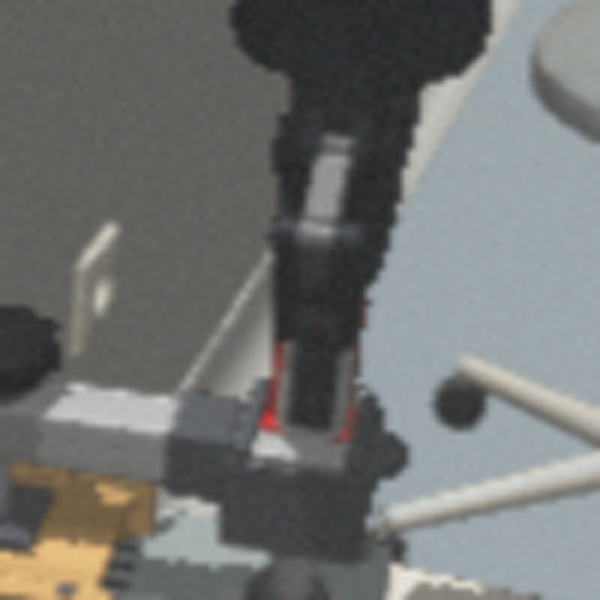

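The side crop shows the near finger lying along the red grip, its tip at (310,430), about at the grip's foot. I'll let it settle and read the opening again.

Emit:
play_rows(
  commands=[
    [0,0,0,0,0,0],
    [0,0,0,0,0,0],
    [0,0,0,0,0,0],
  ],
)

```text
time: 9.8
tool_pos: [0.4236, -0.1996, 0.1442]
tool_rot: [0.0, 0.998, 0.059, -0.0]
contact_force: [-0.2, -2.5, 0.1]
gripper_width: 0.206
grasp_force: 63.0
```

```bash
python3 st.py -.09 0 .144; python3 - <<'E'
from plant import manip
print([a for a in dir(manip) if a[0]!='_'], getattr(manip,"nose_length",None))
E
```

```text
t 9.8 pos [ 0.4236 -0.1996  0.1442] press [-0.0901 -0.0017  0.1442] yaw 6.774763233714521 z [-2.e-04 -2.e-04 -1.e+00] F [-0.5  -2.43  0.09] w 0.20608085116117894 62.964930252637714 J [-0.6  -0.25  2.07 -0.    1.32  0.85]
tool shift mm [ 0.1 -1.7  0.2]
['IKError', 'job_done', 'nose_length', 'state'] 0.014
```

The head is within the pads' length, so the hold is on the head with the tips toed in under it, at 63 N. That's good enough to pull and lift. Pulling the latch to −y (tool +y).

Emit:
play_rows(
  commands=[
    [0,2,0,0,0,0],
    [0,2,0,0,0,0],
    [0,2,0,0,0,0],
    [0,2,0,0,0,0],
    [0,0,0,0,0,0],
  ],
)

```text
time: 10.22
tool_pos: [0.4245, -0.2069, 0.1441]
tool_rot: [-0.001, 0.998, 0.059, -0.0]
contact_force: [-2.2, 6.0, 2.5]
gripper_width: 0.207
grasp_force: 63.5
```

```bash
python3 st.py -.09 -.0135 .144
```

```text
t 10.2167 pos [ 0.4245 -0.2069  0.1441] press [-0.0901 -0.0091  0.1441] yaw 6.767162828375192 z [-7.0e-04  2.1e-03 -1.0e+00] F [-1.5   6.22  2.48] w 0.20680563936841934 63.46883497957606 J [-0.61 -0.24  2.06  0.    1.32  0.84]
tool shift mm [0.1 4.4 0.1]
```

Emit:
play_rows(
  commands=[
    [0,1.5,0,0,0,0],
    [0,1.5,0,0,0,0],
    [0,1.5,0,0,0,0],
    [0,0,0,0,0,0],
    [0,0,0,0,0,0],
  ],
)

```text
time: 10.63
tool_pos: [0.425, -0.2108, 0.1441]
tool_rot: [-0.002, 0.998, 0.059, -0.0]
contact_force: [-3.5, 6.7, 3.3]
gripper_width: 0.202
grasp_force: 63.6
```

```bash
python3 st.py -.09 -.0135 .144
```

```text
t 10.6333 pos [ 0.425  -0.2108  0.1441] press [-0.0901 -0.013   0.1441] yaw 6.778108355466007 z [-9.0e-04  3.3e-03 -1.0e+00] F [-2.69  7.02  3.27] w 0.20196989098376766 63.577460136730224 J [-0.62 -0.23  2.05  0.    1.32  0.83]
tool shift mm [0.1 0.5 0.1]
```

Emit:
play_rows(
  commands=[
    [0,1,0,0,0,0],
    [0,1,0,0,0,0],
    [0,1,0,0,0,0],
    [0,0,0,0,0,0],
    [0,0,0,0,0,0],
  ],
)

```text
time: 11.05
tool_pos: [0.4252, -0.212, 0.1441]
tool_rot: [-0.004, 0.998, 0.059, -0.001]
contact_force: [-4.3, 13.1, 6.2]
gripper_width: 0.206
grasp_force: 64.1
```

```bash
python3 st.py -.09 -.0135 .144
```

```text
t 11.05 pos [ 0.4252 -0.212   0.1441] press [-0.0901 -0.0141  0.1441] yaw 6.800506131952121 z [-0.0019  0.0078 -1.    ] F [-2.72 13.49  6.24] w 0.20642330892565317 64.09328168258071 J [-0.62 -0.23  2.05  0.01  1.33  0.83]
tool shift mm [ 0.1 -0.6  0.1]
```

Latch at its stop: 13 N, 12.4 mm of travel. Lifting along the hinge arc.

Emit:
play_rows(
  commands=[
    [0.4,0,-2.5,0,-0.75,0],
    [0.4,0,-2.5,0,-0.75,0],
    [0.4,0,-2.5,0,-0.75,0],
    [0.4,0,-2.5,0,-0.75,0],
    [0,0,0,0,0,0],
  ],
)

```text
time: 11.47
tool_pos: [0.4267, -0.2117, 0.1526]
tool_rot: [-0.002, 0.998, 0.059, -0.028]
contact_force: [-1.8, 11.0, -1.6]
gripper_width: 0.203
grasp_force: 63.4
```

```bash
python3 st.py -.09 -.0135 .144
```

```text
t 11.4667 pos [ 0.4267 -0.2117  0.1526] press [-0.0885 -0.014   0.1526] yaw 6.829582337920635 z [-0.0553  0.0014 -0.9985] F [-0.47 11.09 -1.64] w 0.20333948074941255 63.35452214840757 J [-0.6  -0.2   2.01 -0.03  1.38  0.86]
tool shift mm [-1.  -0.5  8.6]
```

Emit:
play_rows(
  commands=[
    [0.7,0,-3.3,0,-1,0],
    [0.9,0,-5,0,-1.5,0],
    [0.9,0,-5,0,-1.5,0],
    [0.9,0,-5,0,-1.5,0],
    [0.9,0,-5,0,-1.5,0],
  ],
)

```text
time: 11.88
tool_pos: [0.4327, -0.2109, 0.175]
tool_rot: [0.001, 0.994, 0.059, -0.089]
contact_force: [-4.1, 12.1, -2.0]
gripper_width: 0.203
grasp_force: 63.3
```

Emit:
play_rows(
  commands=[
    [0.9,0,-5,0,-1.5,0],
    [0.9,0,-5,0,-1.5,0],
    [0.9,0,-5,0,-1.5,0],
    [0.7,0,-3.3,0,-1,0],
    [0,0,0,0,0,0],
  ],
)

```text
time: 12.3
tool_pos: [0.4398, -0.2101, 0.1928]
tool_rot: [0.004, 0.989, 0.059, -0.138]
contact_force: [-7.2, 12.2, -0.6]
gripper_width: 0.201
grasp_force: 63.4
```

```bash
python3 st.py -.09 -.0135 .144
```

```text
t 12.3 pos [ 0.4398 -0.2101  0.1928] press [-0.0753 -0.014   0.1928] yaw 6.914525789375848 z [-0.2717 -0.024  -0.9621] F [-5.67 12.96 -0.61] w 0.20120771079744476 63.43408976099454 J [-0.51 -0.08  1.85 -0.16  1.6   0.95]
tool shift mm [-0.8 -0.1 50.9]
```

Emit:
play_rows(
  commands=[
    [0.3,0,-3.3,0,-1,0],
    [0.4,0,-5,0,-1.5,0],
    [0.5,0,-5,0,-1.5,0],
    [0.6,0,-5,0,-1.5,0],
    [0.6,0,-5,0,-1.5,0],
  ],
)

```text
time: 12.72
tool_pos: [0.4504, -0.2088, 0.2134]
tool_rot: [0.007, 0.979, 0.059, -0.196]
contact_force: [0.0, 12.2, -4.1]
gripper_width: 0.201
grasp_force: 63.2
```

Emit:
play_rows(
  commands=[
    [0.6,0,-5,0,-1.5,0],
    [0.4,0,-3.3,0,-1,0],
    [0,0,0,0,0,0],
    [0,0,0,0,0,0],
    [0,0,0,0,0,0],
  ],
)

```text
time: 13.13
tool_pos: [0.4548, -0.2082, 0.2204]
tool_rot: [0.009, 0.975, 0.059, -0.216]
contact_force: [-0.2, 12.7, -4.2]
gripper_width: 0.202
grasp_force: 63.3
```

```bash
python3 st.py -.09 -.0135 .144; python3 - <<'E'
from h import *
t=imaging.grab_frame("top"); s=imaging.grab_frame("side")
o=np.zeros((480,800,3),np.uint8)
o[:,:400]=cv2.resize(s["image"][100:280,290:440],(400,480),interpolation=cv2.INTER_CUBIC)
o[:300,400:]=cv2.resize(t["image"][160:400,170:490],(400,300))
cv2.imwrite("pics/c5.png",o[...,::-1])
E
```

```text
t 13.1333 pos [ 0.4548 -0.2082  0.2204] press [-0.0602 -0.014   0.2204] yaw 7.038119375392934 z [-0.4203 -0.0425 -0.9064] F [ 1.28 12.63 -4.25] w 0.2023251807769448 63.25314920861274 J [-0.46  0.03  1.72 -0.23  1.76  0.99]
tool shift mm [ 5.3  0.2 81.8]
```

View pics/c5.png

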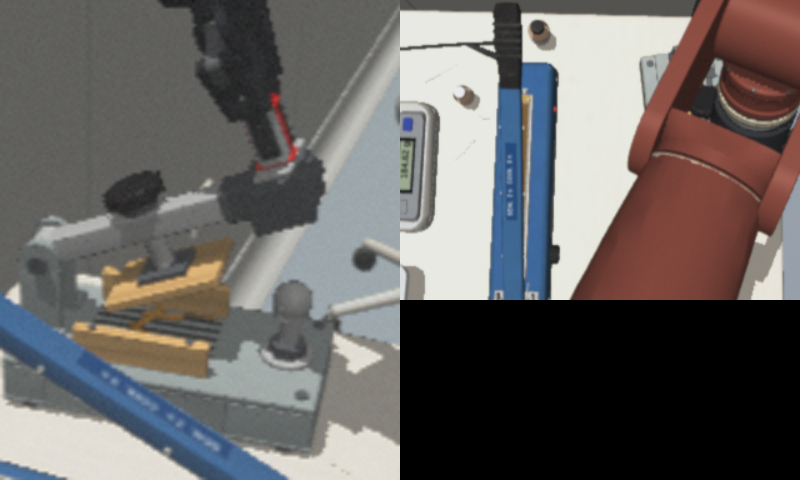

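The side view shows the beam raised about 25°, well clear of the ball at (292,295), with the grip held in the fingers. In the top view both vials, (540,30) and (463,95), stand as before. A short hold to check it is steady, then I hand in.

Emit:
play_rows(
  commands=[
    [0,0,0,0,0,0],
    [0,0,0,0,0,0],
    [0,0,0,0,0,0],
    [0,0,0,0,0,0],
    [0,0,0,0,0,0],
  ],
)

```text
time: 13.65
tool_pos: [0.4548, -0.2082, 0.2204]
tool_rot: [0.009, 0.975, 0.059, -0.216]
contact_force: [-0.2, 12.3, -3.7]
gripper_width: 0.203
grasp_force: 63.2
```

```bash
python3 st.py; python3 -c "
from plant import manip
s=manip.state()
if s['grasp_force']>50 and s['tool_pos'][2]>.215: print(manip.job_done())
else: print('not ok')"
```

```text
t 13.65 pos [ 0.4548 -0.2082  0.2204] press [-0.0602 -0.0139  0.2204] yaw 7.032038356001863 z [-0.4199 -0.0424 -0.9066] F [ 1.32 12.27 -3.68] w 0.20326910153415892 63.24380977428518 J [-0.46  0.03  1.72 -0.23  1.76  0.99]
the job is handed in; nothing more can be done
None
```

I handed the job in at about 13.7 s: the drawer is shut, the latch is held out at its stop, the beam is held steady with the coupler about 7.8 cm above the ball (worked out from the tool pose), and the vials are undisturbed; the fingers hold the grip mainly by its 19 mm head, not its 12 mm shank.

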